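# Show the fitting jar lid's seal to the phone

### The job

One of the three brass lids on the wooden board fits the neck of the open white jar. Pick that lid up and hold it in the air about 11 cm straight out from the phone's front camera, centred on the lens and parallel to the screen with its open underside facing the phone, so that the red seal inside can be checked. Leave the jar and the other two lids where they are, and finish while still holding the lid there, steady.

Things in the scene. Friction and masses are not known exactly. Their poses are not given: they have to be found in the camera images.
- lid_small: Round brass screw lid, 42 mm outer diameter, 20 mm high, 37 mm inner diameter; lies open side down on the board. Origin: centre of its open underside (rim plane); z points out of its closed top. About 40 g.
- lid_middle: Round brass screw lid, 54 mm outer diameter, 20 mm high, 49 mm inner diameter, red seal inside; lies open side down on the board. Origin: centre of its open underside (rim plane); z points out of its closed top. About 40 g (28 to 56 g).
- lid_large: Round brass screw lid, 66 mm outer diameter, 20 mm high, 61 mm inner diameter; lies open side down on the board. Origin: centre of its open underside (rim plane); z points out of its closed top. About 40 g.
- jar: Open white ceramic storage jar standing upright behind the board, 64 mm diameter, 90 mm high; its neck is 47 mm in outer diameter, so the lid that fits has an inner diameter 2 mm larger. Loose. Origin: centre of its underside, z up.
- board: Wooden serving board, 150 x 330 x 12 mm, lying fixed on the worktop; the three lids lie on it in a row along its y axis, 100 mm apart (up to 12 mm off the line), in any order. Origin: centre of its underside; its top is 12 mm above.
- phone: Phone, 150 x 72 x 8 mm, leaning back in a fixed stand. Origin: on the front camera lens, a silver-ringed dot 7 mm from the upper short edge of the screen, 104 mm above the worktop. z points straight out of the screen (towards the robot and up, 35 degrees from vertical), x up along the screen (phone spans x -143 to +7 mm, y +-36 mm). A lip at x = -148 mm stands 7 mm proud of the screen.
- phone_stand: Grey stand under the phone, base 125 x 85 mm, fixed. Origin: centre of its underside, z up; its x axis points horizontally from the front lip to the back.

How it is judged:
By the outcome, as a careful person would: the job done as asked, in the order asked, and still so for the second after the job is handed in, while the arm keeps its last pose, push and grip.
It also fails if it takes over 38 s, if anything falls off the work surface, if the arm or the gripper's body presses on something with over 40 N, if the wrist force passes 120 N, or if a joint passes its speed limit or range.

### The arm

A 6-joint arm with a two-finger parallel gripper is mounted at the origin on a cart in front of the work surface, level with it; the furniture and walls round the work are solid. World frame = base frame: x ahead of the robot, y to its left, z up, the work surface at z = 0. Lengths are in m, angles in degrees, forces in N, time in s.
With the tool pointing down it reaches from about 0.35 to 0.875 m from the base axis. Payload 4.2 kg.
Tool frame: the origin (TCP) lies midway between the tips of the shut fingers; the grasp point (between the pads) lies 19 mm behind it; z points along the fingers, y is the line along which they close (so a half turn about z gives the same grasp; the last joint's range is limited). The gripper opens to 87 mm and grips with 3 to 60 N. Pads are 19 mm wide; open, the fingers measure 117 mm over their backs; the gripper's body (75 mm by 190 mm) begins 51 mm behind the grasp point.
Start: joints at [-59.095, 22.042, 0.453, 0, -68.411, -14.817], TCP at [0.173, -0.6, 0.223] pointing down, gripper open.
Joint ranges: [-179.83, 179.83], [-69.29, 118.12], [-61.27, 80.66], [-181.25, 117.63], [-171.15, -9.14], [-177.46, 177.46]. Speed limits (degrees/s): [159.86, 159.86, 180, 180, 180, 180].

### API

Orientations are given as a 3x3 rotation matrix whose columns are the frame's x, y, z axes.
In Python, from station import r, camrig, finish_job gives the robot as it stands (r), with the cameras (camrig) and the job as plain functions.
- The arm moves only by the tool nudge_tcp, called after "Request:" as name(argument=value, ...) on one line, values as JSON. Schema: {"type":"object","properties":{"ticks":{"type":"array","items":{"type":"number"},"minItems":7,"maxItems":56},"only":{"type":"string"},"quiet":{"type":"boolean"},"lines":{"type":"string"}},"required":["ticks"],"additionalProperties":false}. ticks is one flat list of numbers that holds 1 to 8 rows one after another, with no inner brackets; each row has 7 numbers: the opening from 0.0 (shut) to 1.0 (fully open), then dx, dy, dz in a scale on which 1.0 is 800 mm, then a rotation vector rx, ry, rz in normalised numbers (1 is 120 degrees); each row is the pose to reach, as a shift and turn from the pose commanded when the call began, along the tool's axes at that moment; what a row does not reach only later rows make up. A row lasts 1/10 s, in which the tool goes at most 0.05 m and 8.59 degrees, less where a joint would pass 70% of its speed; a pose out of reach is approached as far as the arm can. The fingers move at their own pace and stop on an object; the grip force is fixed at half the most. Time passes only in rows, so rows that do not move let the fingers close. The tool returns the time, the measured TCP pose, the force, the opening and the grip force at its end. only (a regular expression) keeps the lines of the reply that match it, lines (a string "A,B") keeps lines A to B, and quiet returns only ok. Shift and turn numbers lie between -1 and 1, and a call with a number outside is refused. Input that does not fit is refused with a message, and nothing moves.
- r.sense(): the state, without advancing time (a new reading comes with each control period).
- camrig.capture(name): name is "scene" or "side" or "wrist"; returns a dict with "pixels" (400x640x3 uint8, red, green, blue), "z_map" (400x640 float32, m along the optical axis (not along the pixel's ray), 0 where there is no reading), "K" (3x3 intrinsics, pixels), "world_from_camera" (4x4, takes a point from camera to world coordinates). Camera axes: x right, y up, looking along -z (the intrinsics and any distortion apply to the point x, -y, -z); pixel columns grow to the right and rows downward; lengths in m; the calibration is good to about 2 mm. A picture is of the moment at which its call begins.
- finish_job(): hands the job in; it is judged then, once.
The state is a dict: "time_s": time; "joints": joint angles; "joint_velocities": joint speeds; "effort": joint torques, N m; "tcp_pos": TCP position; "ee_rot": TCP orientation; "wrist_force": force on the tool from outside, world axes, zero at the start; "moment": the same for the moment, N m; "gripper_width": opening from 0.0 (shut) to 1.0 (fully open); "gripper_force": force on a finger pad.
Only numpy, scipy, OpenCV 4.12 (cv2) and the standard library are available. Lean on these libraries where they do the work, as an engineer would, in place of code of your own. Each camera call takes 0.05 s, during which the arm holds its last target. There are 200 camera calls.

## Working session

There is one attempt and no reset: what is moved stays moved. The work goes in short steps, Python scripts to look and compute and a tool call to move; the robot and the scene stay as the last step left them, time stands still between calls to the robot, and variables do not carry over. Pictures are saved under pics/ and viewed, at most 10 in all, crops included, and the job is handed in when it is done.

```bash
ls; mkdir -p pics
```

Create h.py:
```python
import numpy as np, cv2
from station import r, camrig, finish_job
def snap(n,name):
    c=camrig.capture(n); np.savez(f'pics/{name}.npz',**c); cv2.imwrite(f'pics/{name}.png',c['pixels'][:,:,::-1]); return c
def pts(c):
    K,T,z=c['K'],c['world_from_camera'],c['z_map']
    v,u=np.mgrid[0:400,0:640]
    p=np.stack([(u-K[0,2])/K[0,0]*z,-(v-K[1,2])/K[1,1]*z,-z],-1)
    w=p@T[:3,:3].T+T[:3,3]; w[z==0]=np.nan; return w
```

Run:
```python
from h import *
for n in('scene','side'):
    c=snap(n,n+'1'); print(c['K'],c['world_from_camera'],c.keys())
print(r.sense())
```

```text
pics
station.py
[[482.96769567   0.         319.74117826]
 [  0.         482.96769567 195.28094015]
 [  0.           0.           1.        ]] [[-7.15609152e-01  6.16104194e-01 -3.29118768e-01  1.91484047e-01]
 [-6.98500919e-01 -6.31137955e-01  3.37285262e-01  4.38688302e-01]
 [ 8.35180334e-05  4.71254182e-01  8.81997443e-01  1.17602628e+00]
 [ 0.00000000e+00  0.00000000e+00  0.00000000e+00  1.00000000e+00]] dict_keys(['pixels', 'z_map', 'K', 'world_from_camera'])
[[480.73678915   0.         328.32700951]
 [  0.         480.73678915 201.76014531]
 [  0.           0.           1.        ]] [[ 0.97907482  0.17717842 -0.10010148  0.51992017]
 [-0.20345565  0.84190605 -0.49979996 -0.46143592]
 [-0.00427773  0.50970776  0.86033697  0.93851234]
 [ 0.          0.          0.          1.        ]] dict_keys(['pixels', 'z_map', 'K', 'world_from_camera'])
{'time_s': 0.1, 'joints': array([-5.90966763e+01,  2.20864018e+01,  3.87267829e-01, -2.35851665e-02,
       -6.84116248e+01, -1.48177089e+01]), 'joint_velocities': array([ 0.06672241, -0.15296745,  0.25259152,  0.11505107, -0.03450647,
        0.02183342]), 'effort': array([-2.02851129e-04, -3.91688633e+01,  1.87935448e+01,  4.23194781e+00,
        1.34439074e-02, -7.02610373e-05]), 'tcp_pos': array([ 0.17304083, -0.60000619,  0.22157067]), 'ee_rot': array([[-9.60890764e-01, -2.76926883e-01, -6.64386403e-04],
       [-2.76927652e-01,  9.60888981e-01,  1.85523038e-03],
       [ 1.24638407e-04,  1.96666071e-03, -9.99998058e-01]]), 'wrist_force': array([ 0.48544615, -0.5903807 , -0.29911923]), 'moment': array([ 0.00656449, -0.02926528,  0.00547836]), 'gripper_force': 0.0, 'gripper_width': 0.9977718298513375}
```

View pics/scene1.png

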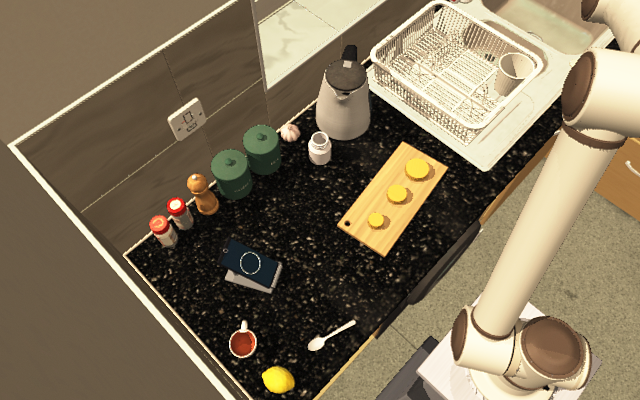

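View pics/side1.png

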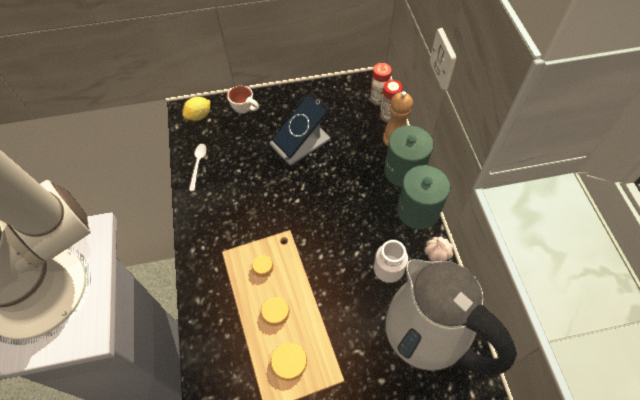

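Both views show the three lids in a row. The middle lid is at scene (397,194) and side (275,311). The jar is at side (391,258). The phone leans away, with its lens near side (318,101) and scene (225,250). Next I'll measure these and enlarge the phone.

Run:
```python
from h import *
im=[]
for n,uv,box in(('scene1',[(376,220),(397,194),(417,169),(320,140),(250,264),(225,250)],(205,225,90,70)),('side1',[(262,265),(275,311),(289,361),(391,250),(300,126),(318,101)],(260,85,90,70))):
    c=np.load(f'pics/{n}.npz'); w=pts(c)
    for u,v in uv: print(n,u,v,np.nanmedian(w[v-1:v+2,u-1:u+2].reshape(-1,3),0).round(4))
    # lids: brass pixels near top z
    hsv=cv2.cvtColor(c['pixels'],cv2.COLOR_RGB2HSV)
    m=((w[...,2]>.027)&(w[...,2]<.037)&(hsv[...,1]>150)).astype(np.uint8)
    k,l,s,ce=cv2.connectedComponentsWithStats(m)
    for i in range(1,k):
        if s[i,4]>60:
            q=w[l==i]; print('blob',s[i,4],ce[i].round(1),'mean',q.mean(0).round(4),'minmax mid',((q.min(0)+q.max(0))/2).round(4),np.ptp(q,axis=0).round(4))
    x,y,W,H=box; im.append(cv2.resize(c['pixels'][y:y+H,x:x+W,::-1],None,fx=6,fy=6,interpolation=cv2.INTER_CUBIC))
cv2.imwrite('pics/phA.png',im[0]);cv2.imwrite('pics/phB.png',im[1])
```

```text
scene1 376 220 [ 0.4624 -0.0505  0.0305]
scene1 397 194 [ 0.4717 -0.147   0.0321]
scene1 417 169 [ 0.4839 -0.2459  0.0291]
scene1 320 140 [ 0.7392 -0.1229  0.0395]
scene1 250 264 [0.5954 0.2669 0.0642]
scene1 225 250 [0.649  0.2912 0.1054]
blob 381 [416.5 168.4] mean [ 0.4858 -0.2463  0.0318] minmax mid [ 0.4859 -0.2475  0.032 ] [0.0653 0.0656 0.0099]
blob 273 [396.4 193.4] mean [ 0.475  -0.1474  0.0315] minmax mid [ 0.4763 -0.1484  0.0318] [0.0535 0.0538 0.0096]
blob 178 [375.5 219.7] mean [ 0.4636 -0.0489  0.0317] minmax mid [ 0.4638 -0.0489  0.032 ] [0.0392 0.0385 0.0098]
side1 262 265 [ 0.4632 -0.054   0.034 ]
side1 275 311 [ 0.4747 -0.1545  0.0341]
side1 289 361 [ 0.486  -0.2529  0.0342]
side1 391 250 [ 0.7284 -0.0754  0.0331]
side1 300 126 [0.5987 0.2606 0.064 ]
side1 318 101 [0.6488 0.2919 0.1048]
blob 69 [239.4  93.1] mean [0.4701 0.4254 0.0316] minmax mid [0.47  0.423 0.032] [0.0488 0.0201 0.0099]
```

View pics/phA.png

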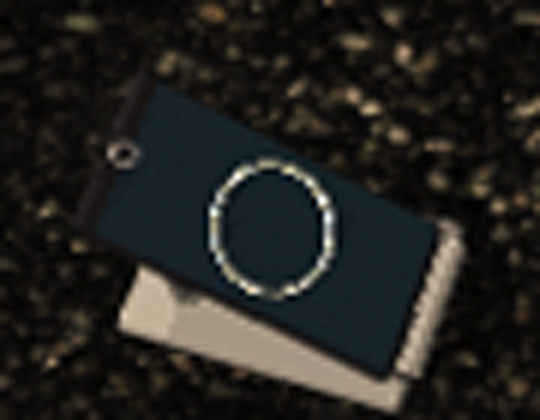

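View pics/phB.png

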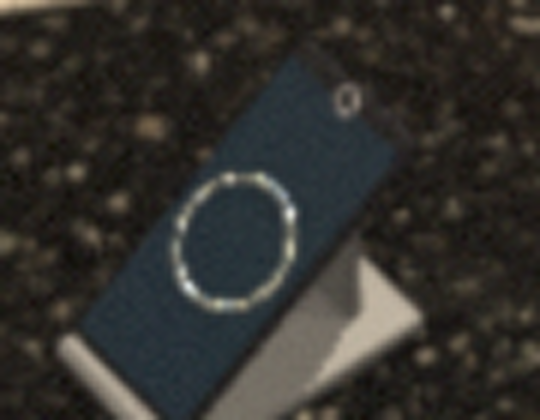

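Enlarged, the lens sits at scene (225.2,250.4) and side (317.7,101.6). The ring centre is at scene (250.2,263.1) and side (299.0,125.1).

Add to h.py:
```python
from scipy.spatial.transform import Rotation as Ro
def ray(c,uv):
    d=np.array([(uv[0]-c['K'][0,2])/c['K'][0,0],-(uv[1]-c['K'][1,2])/c['K'][1,1],-1]); T=c['world_from_camera']
    d=T[:3,:3]@d; return T[:3,3],d/np.linalg.norm(d)
def tri(a,b):
    (o,d),(p,e)=a,b; s=np.linalg.lstsq(np.c_[d,-e],p-o,rcond=None)[0]; x,y=o+s[0]*d,p+s[1]*e
    return (x+y)/2,np.linalg.norm(x-y)
def delta(p,R):
    s=r.sense(); R0=s['ee_rot']; print('t',s['time_s'],'shift',(R0.T@(p-s['tcp_pos'])).round(4),'rot',Ro.from_matrix(R0.T@R).as_rotvec(degrees=True).round(2))
```

Run:
```python
from h import *
A,B=np.load('pics/scene1.npz'),np.load('pics/side1.npz')
for n,a,b in(('lens',(225.2,250.4),(317.7,101.6)),('ring',(250.2,263.1),(299.0,125.1)),('mid lid',(396.4,193.4),(275,311))):
    print(n,*tri(ray(A,a),ray(B,b)))
for c,uv,z in((A,(225.2,250.4),.104),(B,(317.7,101.6),.104),(A,(396.4,193.4),.0318),(B,(275,311),.032)):
    o,d=ray(c,uv); print((o+d*(z-o[2])/d[2]).round(4))
for c,box in((A,(228,246,265,270)),(B,(280,110,315,145))):
    w=pts(c); q=w[box[1]:box[3],box[0]:box[2]].reshape(-1,3); q=q[~np.isnan(q[:,0])]
    for _ in range(6):
        m=q.mean(0); n=np.linalg.svd(q-m,full_matrices=False)[2][2]; n*=np.sign(n[2]); q=q[abs((q-m)@n)<.006]
    print('n',n.round(3),len(q),'tilt',np.degrees(np.arccos(n[2])),'az',np.degrees(np.arctan2(-n[1],-n[0])), 'h of lens',(np.array([.649,.292,.105])-m)@n)
w=pts(A).reshape(-1,3); P0,P1=np.array([.173,-.6]),np.array([.4745,-.15]); L=P1-P0
t=(w[:,:2]-P0)@L/(L@L); d=abs((w[:,:2]-P0)@[-L[1],L[0]])/np.linalg.norm(L)
for a in np.arange(0,1.2,.2):
    k=(t>a)&(t<a+.2)&(d<.13); print(a,k.sum(),np.nanmax(w[k,2]) if k.any() else None)
R=np.array([[0,-1,0],[-1,0,0],[0,0,-1.]]); delta(np.array([.4745,-.15,.15]),R)
```

```text
lens [0.64808679 0.29132655 0.10370024] 0.0009094998467448649
ring [0.59703789 0.26492973 0.06346603] 1.884515707742026e-05
mid lid [ 0.4753751  -0.15101634  0.0248884 ] 0.0023840221089635955
[0.6484 0.2915 0.104 ]
[0.6476 0.2908 0.104 ]
[ 0.4748 -0.1471  0.0318]
[ 0.4746 -0.1538  0.032 ]
n [-0.428 -0.393  0.814] 328 tilt 35.50597053829917 az 42.551161718246476 h of lens 0.0008506534755549702
n [-0.699  0.173  0.694] 452 tilt 46.05297644917185 az -13.869183278274134 h of lens 0.002596286081095342
0.0 1415 0.0067632209417476385
0.2 3222 0.6109321926961889
0.4 4337 0.6403529397691202
0.6000000000000001 3551 0.11331608438209151
0.8 3281 0.03936600771990251
1.0 3374 0.03819263896843794
t 0.1 shift [-0.4143  0.3488  0.0722] rot [ 1.000e-01  7.000e-02 -7.392e+01]
```

The manual's scale: shifts go in shares of 800 mm and turns go in shares of 120 degrees. Converting my numbers, -0.33 m / 0.8 = -0.4125, -0.29 m / 0.8 = -0.3625, -64 degrees / 120 = -0.5333.

Request:
nudge_tcp(ticks=[1,-0.05,0.0438,0,0,0,-0.0667,1,-0.1,0.0875,0,0,0,-0.1333,1,-0.1563,0.1313,0,0,0,-0.2,1,-0.2063,0.175,0,0,0,-0.2667,1,-0.25,0.2188,0,0,0,-0.3333,1,-0.3125,0.2625,0,0,0,-0.4,1,-0.3625,0.3063,0,0,0,-0.4667,1,-0.4125,0.35,0,0,0,-0.5333])

```text
time_s: 0.9
tcp_pos: [0.3952, -0.2657, 0.2225]
ee_rot: [[-0.167, -0.986, -0.0], [-0.986, 0.167, 0.0], [-0.0, 0.0, -1.0]]
wrist_force: [1.3, -1.2, -0.0]
gripper_width: 1.0
gripper_force: 0.0
```

Run:
```python
from h import *
R=np.array([[0,-1,0],[-1,0,0],[0,0,-1.]]); delta(np.array([.4745,-.15,.2]),R)
```

```text
t 0.9 shift [-0.1273 -0.0589  0.0225] rot [ 0.    0.01 -9.59]
```

Request:
nudge_tcp(ticks=[1,0,0,0,0,0,0,1,0,0,0,0,0,0])

```text
time_s: 1.1
tcp_pos: [0.395, -0.2665, 0.2223]
ee_rot: [[-0.17, -0.985, -0.001], [-0.985, 0.17, 0.0], [-0.0, 0.001, -1.0]]
wrist_force: [0.7, -0.7, 0.2]
gripper_width: 0.999
gripper_force: 0.0
```

Run:
```python
from h import *
R=np.array([[0,-1,0],[-1,0,0],[0,0,-1.]]); delta(np.array([.4745,-.15,.2]),R)
```

```text
t 1.1 shift [-0.1283 -0.0586  0.0223] rot [ 0.04  0.01 -9.78]
```

Scaled: -0.1283 m / 0.8 = -0.1604, -0.1 m / 0.8 = -0.125, -9.8 degrees / 120 = -0.0817.

Request:
nudge_tcp(ticks=[1,-0.0375,-0.0188,0.0063,0,0,-0.025,1,-0.075,-0.0375,0.0125,0,0,-0.05,1,-0.125,-0.0563,0.0188,0,0,-0.0667,1,-0.1604,-0.0733,0.0279,0,0,-0.0817,1,-0.1604,-0.0733,0.0279,0,0,-0.0817,1,-0.1604,-0.0733,0.0279,0,0,-0.0817])

```text
time_s: 1.7
tcp_pos: [0.4739, -0.1521, 0.1997]
ee_rot: [[-0.004, -1.0, -0.002], [-1.0, 0.004, -0.0], [0.0, 0.002, -1.0]]
wrist_force: [0.2, -0.5, -0.2]
gripper_width: 0.999
gripper_force: 0.0
```

Run:
```python
from h import *
c=snap('wrist','w1'); w=pts(c)
R=np.array([[0,-1,0],[-1,0,0],[0,0,-1.]]); delta(np.array([.4745,-.15,.2]),R)
hsv=cv2.cvtColor(c['pixels'],cv2.COLOR_RGB2HSV)
m=((w[...,2]>.027)&(w[...,2]<.037)).astype(np.uint8)
k,l,s,ce=cv2.connectedComponentsWithStats(m)
for i in range(1,k):
    if s[i,4]>300:
        q=w[l==i]; print(s[i],ce[i].round(1),q.mean(0).round(4),((q.min(0)+q.max(0))/2).round(4),np.ptp(q,axis=0).round(4))
```

```text
t 1.75 shift [-0.0025 -0.0008 -0.    ] rot [ 0.07 -0.01 -0.24]
[ 50  24  73 156 849] [104.4 101.4] [ 0.6899 -0.2425  0.0321] [ 0.7046 -0.2389  0.032 ] [0.0567 0.1515 0.01  ]
[ 272   59   65   69 3399] [303.8  93.3] [ 0.4865 -0.2508  0.0322] [ 0.4865 -0.2506  0.0312] [0.0659 0.0658 0.0082]
[ 291  165   49   47 1770] [314.8 188.2] [ 0.4759 -0.152   0.0322] [ 0.4758 -0.1511  0.031 ] [0.0537 0.0526 0.0078]
[ 89 204  44  44 316] [119.3 220. ] [ 0.6983 -0.116   0.032 ] [ 0.7082 -0.1077  0.032 ] [0.0396 0.0536 0.01  ]
[  0 217  39  43 597] [ 21.8 234.4] [ 0.8133 -0.0994  0.0324] [ 0.8178 -0.0948  0.032 ] [0.0332 0.0483 0.01  ]
[307 253  36  21 608] [324.7 264.2] [ 0.4647 -0.0592  0.0319] [ 0.4647 -0.0597  0.0307] [0.0422 0.0255 0.0073]
```

View pics/w1.png

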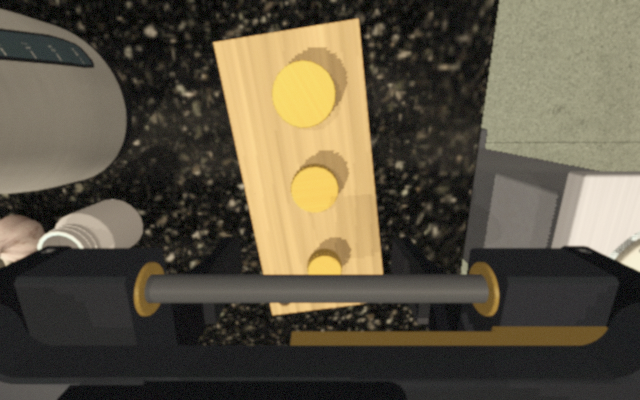

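The wrist view shows the middle lid at pixel (315,188) between its neighbours, which puts it at (0.4758,-0.1517) with its top at 32 mm. All views agree, so I'm descending.

Scaled: 0.183 m / 0.8 = 0.2288, 0.172 m / 0.8 = 0.215.

Request:
nudge_tcp(ticks=[1,0,-0.0025,0.0375,0,0,0,1,0,-0.0025,0.0813,0,0,0,1,0,-0.0025,0.125,0,0,0,1,0,-0.0025,0.1625,0,0,0,1,0,-0.0025,0.1938,0,0,0,1,0,-0.0025,0.215,0,0,0,1,0,-0.0025,0.2288,0,0,0,1,0,-0.0025,0.2288,0,0,0])

```text
time_s: 2.55
tcp_pos: [0.4751, -0.1524, 0.0163]
ee_rot: [[-0.004, -1.0, -0.003], [-1.0, 0.004, 0.0], [0.0, 0.003, -1.0]]
wrist_force: [-0.1, -0.4, 0.3]
gripper_width: 1.004
gripper_force: 0.0
```

Request:
nudge_tcp(ticks=[0,0,0,0,0,0,0,0,0,0,0,0,0,0,0,0,0,0,0,0,0,0,0,0,0,0,0,0,0,0,0,0,0,0,0,0,0,0,0,0,0,0,0,0,0,0,0,0,0,0,0,0,0,0,0,0])

```text
time_s: 3.35
tcp_pos: [0.4766, -0.1513, 0.0176]
ee_rot: [[-0.002, -1.0, 0.0], [-1.0, 0.002, -0.0], [0.0, -0.0, -1.0]]
wrist_force: [-1.6, 0.2, 4.7]
gripper_width: 0.6
gripper_force: 30.0
```

Scaled: -0.19 m / 0.8 = -0.2375, -0.16 m / 0.8 = -0.2.

Request:
nudge_tcp(ticks=[0,0,0,-0.0125,0,0,0,0,0,0,-0.0375,0,0,0,0,0,0,-0.075,0,0,0,0,0,0,-0.1188,0,0,0,0,0,0,-0.1625,0,0,0,0,0,0,-0.2,0,0,0,0,0,0,-0.2375,0,0,0,0,0,0,-0.2375,0,0,0])

```text
time_s: 4.15
tcp_pos: [0.479, -0.1517, 0.2123]
ee_rot: [[-0.001, -1.0, 0.01], [-1.0, 0.001, -0.001], [0.001, -0.01, -1.0]]
wrist_force: [0.3, -0.0, -0.6]
gripper_width: 0.598
gripper_force: 30.0
```

Add to h.py:
```python
lens=np.array([.648,.2912,.104]); az=np.radians(27.3); t=np.radians(35)
pz=np.array([-np.sin(t)*np.cos(az),-np.sin(t)*np.sin(az),np.cos(t)])
def goal(off,dist=.11,R0=None):
    R0=np.array([[0,-1,0],[-1,0,0],[0,0,-1.]]) if R0 is None else R0
    a=np.cross(R0[:,2],-pz); s=np.linalg.norm(a); R=Ro.from_rotvec(a/s*np.arctan2(s,R0[:,2]@-pz)).as_matrix()@R0 if s>1e-6 else R0
    return lens+pz*dist-R@off, R
```

Run:
```python
from h import *
c=snap('wrist','w2'); w=pts(c); s=r.sense()
q=(w-s['tcp_pos'])@s['ee_rot']
m=(abs(q[...,2])<.05)&(np.hypot(q[...,0],q[...,1])<.06); print(m.sum())
a=q[m]; print(a.min(0),a.max(0))
p,R=goal(np.array([0,0,.0056])); print(p,R); delta(p,R)
snap('side','s2')
```

```text
7413
[-0.02601139 -0.0411033  -0.04992707] [0.02754891 0.03653658 0.00319759]
[0.58907985 0.26078904 0.19869398] [[ 0.0737071  -0.85719511  0.50968991]
 [-0.96195693  0.0737071   0.26307058]
 [-0.26307058 -0.50968991 -0.81915204]]
t 4.2 shift [-0.4123 -0.1108  0.0117] rot [ 30.77 -16.08  -0.06]
```

View pics/w2.png

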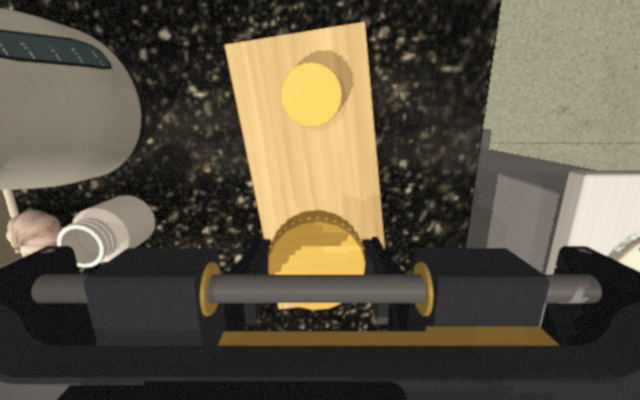

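The lid is held between the fingers at about pixel (318,262), and the jar and large lid are undisturbed. Moving to the phone at a safe height, tilting on the way.

Scaled: -0.31 m / 0.8 = -0.3875, -0.27 m / 0.8 = -0.3375, 26 degrees / 120 = 0.2167.

Request:
nudge_tcp(ticks=[0,-0.0375,-0.01,-0.025,0,0,0,0,-0.0875,-0.0225,-0.0375,0.0333,-0.0167,0,0,-0.1375,-0.0375,-0.0375,0.0667,-0.0333,0,0,-0.1875,-0.05,-0.0375,0.1,-0.05,0,0,-0.2375,-0.0625,-0.0375,0.1333,-0.0667,0,0,-0.2875,-0.075,-0.0375,0.1667,-0.0833,0,0,-0.3375,-0.0875,-0.0375,0.2,-0.1,0,0,-0.3875,-0.1,-0.0375,0.2167,-0.1125,0])

```text
time_s: 5.05
tcp_pos: [0.5552, 0.1594, 0.2353]
ee_rot: [[0.05, -0.9, 0.433], [-0.973, 0.054, 0.225], [-0.226, -0.433, -0.873]]
wrist_force: [1.6, -0.6, 0.1]
gripper_width: 0.595
gripper_force: 30.0
```

Run:
```python
from h import *
c=np.load('pics/w2.npz'); w=pts(c); T=c['world_from_camera']
# lid top in w2, tool frame from pose at that time
tp=np.array([.479,-.1517,.2123]); R=np.array([[-.001,-1,.01],[-1,.001,-.001],[.001,-.01,-1]])
q=(w-tp)@R; y,x=np.mgrid[0:400,0:640]; hsv=cv2.cvtColor(c['pixels'],cv2.COLOR_RGB2HSV)
m=(abs(q[...,2])<.05)&(hsv[...,1]>120)&(y>212)&(y<272)&(x>270)&(x<365)
a=q[m]; m0=a.mean(0); u=np.linalg.svd(a-m0,full_matrices=False)[2]; print(len(a),m0,u[2],a.min(0),a.max(0),np.percentile(a[:,2],[5,50,95]))
s=r.sense(); print(s['joints'].round(1))
p,R=goal(np.array([0,0,.0056])); delta(p,R)
```

```text
4851 [ 0.0119302  -0.00046924 -0.01334006] [ 0.20516796  0.00279878 -0.97872278] [-0.00339701 -0.02593793 -0.01659994] [0.02720204 0.02640991 0.00493393] [-0.01563078 -0.01455494 -0.00414614]
[ 33.6   4.3 -29.8   6.6 -27.  -38.9]
t 5.05 shift [-0.0887 -0.0091  0.0694] rot [ 5.18 -2.59 -0.15]
```

Scaled: -0.0887 m / 0.8 = -0.1109, -0.08 m / 0.8 = -0.1, 5.2 degrees / 120 = 0.0433.

Request:
nudge_tcp(ticks=[0,-0.025,-0.0025,0.0188,0.0083,-0.0042,0,0,-0.05,-0.005,0.0375,0.0167,-0.0083,0,0,-0.075,-0.0075,0.0563,0.0292,-0.0142,0,0,-0.1,-0.01,0.075,0.0417,-0.0208,0,0,-0.1109,-0.0114,0.0868,0.0433,-0.0217,-0.0013,0,-0.1109,-0.0114,0.0868,0.0433,-0.0217,-0.0013,0,-0.1109,-0.0114,0.0868,0.0433,-0.0217,-0.0013,0,-0.1109,-0.0114,0.0868,0.0433,-0.0217,-0.0013])

```text
time_s: 5.85
tcp_pos: [0.5936, 0.2587, 0.2091]
ee_rot: [[0.073, -0.863, 0.499], [-0.962, 0.071, 0.264], [-0.263, -0.499, -0.825]]
wrist_force: [-0.6, 0.1, -0.8]
gripper_width: 0.599
gripper_force: 30.0
```

Run:
```python
from h import *
c=snap('wrist','w3'); A=snap('scene','sc3'); B=snap('side','s3'); s=r.sense(); print(s['joints'].round(1))
p,R=goal(np.array([0,0,.0056])); delta(p,R)
for n,c in(('A',A),('B',B)):
    w=pts(c); q=(w-s['tcp_pos'])@s['ee_rot']; hsv=cv2.cvtColor(c['pixels'],cv2.COLOR_RGB2HSV)
    m=(np.linalg.norm(q,axis=-1)<.045)&(hsv[...,1]>130)&(hsv[...,0]>12)&(hsv[...,0]<32); a=q[m]; print(n,len(a))
    if len(a): print(a.mean(0).round(4),a.min(0).round(4),a.max(0).round(4))
cv2.imwrite('pics/both.png',np.hstack([cv2.resize(A['pixels'][160:310,180:340,::-1],(400,375)),cv2.resize(B['pixels'][60:210,220:380,::-1],(400,375))]))
```

```text
[ 37.6  10.9 -37.7  36.9  -9.2 -72.3]
t 6.0 shift [0.0004 0.0091 0.007 ] rot [ 0.7  -0.02 -0.01]
A 381
[-0.0106 -0.0017 -0.0116] [-0.03   -0.0293 -0.019 ] [0.0178 0.0255 0.0069]
B 384
[ 0.0105  0.0002 -0.0125] [-0.0255 -0.0303 -0.0234] [0.0261 0.0341 0.0051]
```

View pics/both.png

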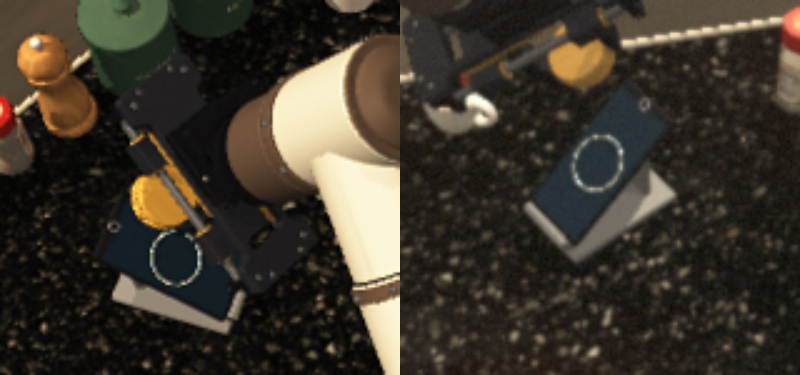

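View pics/w3.png

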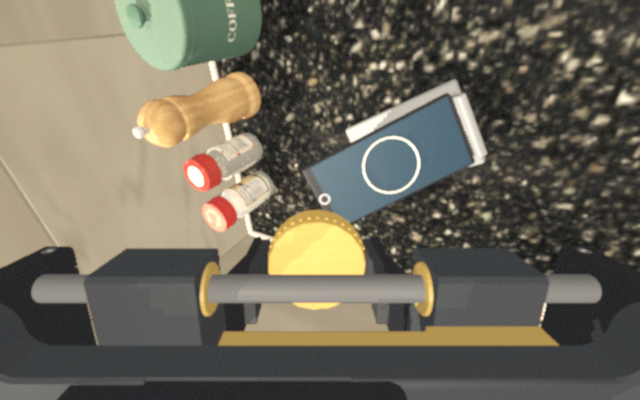

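Wrist view: the lid is in hand at (318,262) with the phone lens at (325,199). The scene and side crops agree. Joint 5 is at its limit (-9.2 of -9.14), so I need to know how much tilt the exact pose would cost. I'll fit the arm's geometry.

Add to h.py:
```python
from scipy.optimize import least_squares
# link model: [a1,d1,L2,L4,a3,L6]; forearm pitch below horizontal = j2-j3
def fk(L,q):
    q=np.radians(q); a1,d1,L2,L4,a3,L6=L; f=q[1]-q[2]
    rr=a1+L2*np.sin(q[1])+L4*np.cos(f)+a3*np.sin(f); z=d1+L2*np.cos(q[1])-L4*np.sin(f)+a3*np.cos(f)
    u=np.array([np.cos(q[0]),np.sin(q[0]),0]); wc=rr*u+[0,0,z]
    return wc,np.cos(f)*u-[0,0,np.sin(f)]
```

Run:
```python
from h import *
s=r.sense()
D=[([-59.097,22.086,.387],[.17304,-.60001,.22157],[-.00066,.00186,-1]),([33.6,4.3,-29.8],[.5552,.1594,.2353],[.433,.225,-.873]),(s['joints'][:3],s['tcp_pos'],s['ee_rot'][:,2])]
f=lambda L:np.concatenate([fk(L,np.array(q))[0]+L[5]*np.array(z)-p for q,p,z in D]+[1e-3*(L-L0)])
L0=np.array([.0,.3,.4,.4,0,.25]); o=least_squares(f,L0); print(o.x.round(4),(o.fun[:9]*1e3).round(2))
L=o.x; np.save('L.npy',L)
def j5(p,z):
    w=p-L[5]*z; q1=np.degrees(np.arctan2(w[1],w[0]))
    g=least_squares(lambda x:(fk(L,np.array([q1,x[0],x[1]]))[0]-w)*100,[11,-38]); F=fk(L,np.array([q1,*g.x]))[1]
    return np.degrees(np.arccos(F@z)),q1,g.x,g.cost,F
p,R=goal(np.array([0,0,.0056])); 
print('now',j5(s['tcp_pos'],s['ee_rot'][:,2])[:4]); print('goal',j5(p,-pz))
for beta in (2,4,6,10,15,20,25):
  for d in range(0,360,45):
    e1=np.cross(pz,[0,0,1]);e1/=np.linalg.norm(e1);e2=np.cross(pz,e1)
    ax=e1*np.cos(np.radians(d))+e2*np.sin(np.radians(d)); z=Ro.from_rotvec(ax*np.radians(beta)).apply(-pz)
    k=j5(lens+.11*pz-.0056*z,z); print(beta,d,k[0].round(1),end=' | ')
  print()
```

```text
[-1.1582  0.7682  1.9212  1.2675 -0.3823  1.5439] [134.34  87.65 -40.93 -35.7   88.98  73.66 -16.17  -0.79 -32.73]
now (np.float64(84.82780958562978), np.float64(-140.10378567616968), array([ 19.60383276, -19.38026059]), np.float64(1.5407439555097887e-29))
goal (np.float64(84.95800799626876), np.float64(-143.6926255760842), array([ 20.51471986, -19.21445537]), np.float64(1.3096323621833204e-28), array([-0.61976004, -0.45538183, -0.63915952]))
2 0 83.6 | 2 45 84.3 | 2 90 85.2 | 2 135 86.1 | 2 180 86.3 | 2 225 85.6 | 2 270 84.4 | 2 315 83.4 | 
4 0 82.0 | 4 45 83.3 | 4 90 85.1 | 4 135 87.0 | 4 180 87.6 | 4 225 86.4 | 4 270 83.7 | 4 315 81.3 | 
6 0 80.2 | 6 45 81.5 | 6 90 84.7 | 6 135 87.9 | 6 180 88.9 | 6 225 87.3 | 6 270 83.2 | 6 315 78.5 | 
10 0 63.0 | 10 45 74.3 | 10 90 84.0 | 10 135 89.8 | 10 180 91.5 | 10 225 89.3 | 10 270 83.1 | 10 315 72.8 | 
15 0 39.4 | 15 45 68.0 | 15 90 84.5 | 15 135 92.4 | 15 180 94.8 | 15 225 92.3 | 15 270 84.6 | 15 315 69.5 | 
20 0 46.8 | 20 45 68.2 | 20 90 86.6 | 20 135 95.3 | 20 180 97.9 | 20 225 95.5 | 20 270 87.3 | 20 315 70.6 | 
25 0 54.8 | 25 45 71.5 | 25 90 89.5 | 25 135 98.4 | 25 180 101.1 | 25 225 98.9 | 25 270 90.7 | 25 315 73.9 |
```

That model is too crude, since the arm has lateral offsets. The forearm direction (azimuth j1, pitch j2−j3) does reproduce the 9.2° angle at joint 5, though. Tilting the tool about 3° away from the forearm should free the joint at a negligible parallelism cost.

Add to h.py:
```python
def fore(q):
    a,b=np.radians(q[0]),np.radians(q[1]-q[2]); return np.array([np.cos(b)*np.cos(a),np.cos(b)*np.sin(a),-np.sin(b)])
def tilted(beta,off=np.array([0,0,.0055])):
    s=r.sense(); p,R=goal(off); ax=np.cross(fore(s['joints']),-pz); ax/=np.linalg.norm(ax)
    R=Ro.from_rotvec(ax*np.radians(beta)).as_matrix()@R; p=lens+.11*pz-R@off; delta(p,R)
def report(off=np.array([0,0,.0055])):
    s=r.sense(); R=s['ee_rot']; e=s['tcp_pos']+R@off-lens; d=e@pz
    px=np.cross(np.cross(pz,[0,0,1]),pz);px/=np.linalg.norm(px)
    print('dist',d.round(4),'off-axis up/side',(e@px).round(4),(e@np.cross(pz,px)).round(4),'tilt',np.degrees(np.arccos(-R[:,2]@pz)).round(2),'j',s['joints'].round(2),'f',s['wrist_force'].round(1),s['gripper_width'],'v',abs(s['joint_velocities']).max().round(2))
```

Run:
```python
from h import *
report(); s=r.sense(); print(np.degrees(np.arccos(fore(s['joints'])@s['ee_rot'][:,2])))
for b in(2,3,4): tilted(b)
```

```text
dist 0.1169 off-axis up/side 0.0083 -0.0039 tilt 0.7 j [ 37.6   10.9  -37.74  36.86  -9.19 -72.34] f [ 0.5 -0.1 -0.3] 0.5986036102355071 v 0.54
9.194714522301327
t 6.0 shift [0.0002 0.0091 0.0071] rot [0.23 1.92 0.  ]
t 6.0 shift [0.0001 0.0091 0.0071] rot [-0.    2.89  0.01]
t 6.0 shift [-0.      0.009   0.0071] rot [-0.24  3.87  0.01]
```

Scaled: 0.009 m / 0.8 = 0.0113, 0.007 m / 0.8 = 0.0088, 2.9 degrees / 120 = 0.0242.

Request:
nudge_tcp(ticks=[0,0,0,0,0,0.0125,0,0,0,0.0038,0.0025,0,0.0242,0,0,0,0.0075,0.0063,0,0.0242,0,0,0,0.0113,0.0088,0,0.0242,0,0,0,0.0113,0.0088,0,0.0242,0,0,0,0.0113,0.0088,0,0.0242,0])

```text
time_s: 6.6
tcp_pos: [0.5897, 0.2615, 0.2008]
ee_rot: [[0.048, -0.866, 0.499], [-0.974, 0.069, 0.213], [-0.219, -0.496, -0.84]]
wrist_force: [-0.4, 0.7, -0.2]
gripper_width: 0.603
gripper_force: 30.0
```

Run:
```python
from h import *
report(); tilted(3); tilted(4)
```

```text
dist 0.1113 off-axis up/side 0.0017 0.0001 tilt 3.15 j [ 36.37  11.32 -40.68  50.71  -9.2  -85.33] f [-0.4  0.7 -0.2] 0.6026328310530611 v 0.36
t 6.6 shift [0.0008 0.0015 0.0014] rot [ 1.05 -0.    0.06]
t 6.6 shift [0.0007 0.0015 0.0014] rot [1.09 0.99 0.07]
```

Run:
```python
from h import *
s=r.sense(); ax=np.cross(fore(s['joints']),s['ee_rot'][:,2]); print(s['ee_rot'].T@ax/np.linalg.norm(ax))
```

```text
[-0.08133521  0.9966868   0.        ]
```

Request:
nudge_tcp(ticks=[0,0.001,0.0009,0.0009,-0.0025,0.0058,0,0,0.001,0.0019,0.0018,-0.0025,0.0083,0,0,0.001,0.0019,0.0018,-0.0025,0.0083,0,0,0.001,0.0019,0.0018,-0.0025,0.0083,0,0,0.001,0.0019,0.0018,-0.0025,0.0083,0])

```text
time_s: 7.1
tcp_pos: [0.5889, 0.2609, 0.1982]
ee_rot: [[0.039, -0.868, 0.494], [-0.978, 0.068, 0.196], [-0.204, -0.491, -0.847]]
wrist_force: [0.0, -0.3, -0.2]
gripper_width: 0.601
gripper_force: 30.0
```

Run:
```python
from h import *
report(); c=snap('wrist','w4'); B=snap('side','s4'); report()
cv2.imwrite('pics/fin.png',np.hstack([cv2.resize(c['pixels'][100:350,180:480,::-1],(400,333)),cv2.resize(B['pixels'][50:400,180:600,::-1],(400,333))]))
```

```text
dist 0.1098 off-axis up/side -0.0006 -0.0001 tilt 4.24 j [ 37.13  11.6  -40.16  49.41 -10.77 -84.65] f [ 0.  -0.3 -0.2] 0.6013430274957853 v 0.13
dist 0.1098 off-axis up/side -0.0006 -0.0001 tilt 4.24 j [ 37.13  11.6  -40.16  49.4  -10.77 -84.64] f [ 1.   0.5 -0.8] 0.6004460531559401 v 0.11
```

View pics/fin.png

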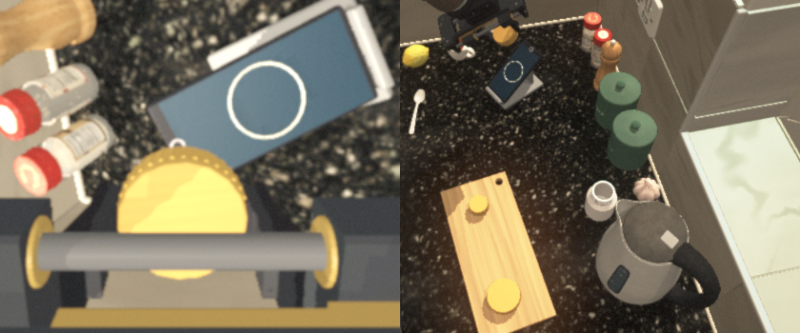

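The lid stands over the lens, which just peeks out at (178,145) in the left crop. The jar and the other two lids are in place. Joint 5 now has 1.6° to spare, so I'll take back a little tilt.

Scaled: 1.3 degrees / 120 = 0.0108.

Request:
nudge_tcp(ticks=[0,0,0,0,0.0058,-0.0025,0,0,0,0,0,0.0108,-0.005,0,0,0,0,0,0.0108,-0.005,0,0,0,0,0,0.0108,-0.005,0,0,0,0,0,0.0108,-0.005,0,0,0,0,0,0.0108,-0.005,0])

```text
time_s: 7.8
tcp_pos: [0.5898, 0.2616, 0.2035]
ee_rot: [[0.043, -0.861, 0.506], [-0.977, 0.07, 0.202], [-0.21, -0.503, -0.838]]
wrist_force: [0.9, 0.7, -0.7]
gripper_width: 0.601
gripper_force: 30.0
```

Run:
```python
from h import *
report()
```

```text
dist 0.1135 off-axis up/side 0.0034 0.0001 tilt 3.65 j [ 35.7   11.08 -41.36  55.01  -9.2  -89.03] f [ 0.9  0.7 -0.7] 0.6014833789181735 v 0.09
```

It hit the joint limit again, so I'm returning to the previous pose.

Run:
```python
from h import *
s=r.sense(); print(s['ee_rot'].T@(np.array([.5889,.2609,.1985])-s['tcp_pos']))
R=np.array([[.039,-.868,.494],[-.978,.068,.196],[-.204,-.491,-.847]]); delta(np.array([.5889,.2609,.1985]),R)
```

```text
[0.00165338 0.00326673 0.00357516]
t 7.8 shift [0.0017 0.0033 0.0036] rot [-0.81  0.42  0.02]
```

Scaled: 0.0036 m / 0.8 = 0.0045, 0.0033 m / 0.8 = 0.0041, -0.7 degrees / 120 = -0.0058.

Request:
nudge_tcp(ticks=[0,0,0,0,-0.0042,0.0025,0,0,0.0021,0.0041,0.0045,-0.0058,0.0033,0,0,0.0021,0.0041,0.0045,-0.0058,0.0033,0,0,0.0021,0.0041,0.0045,-0.0058,0.0033,0,0,0.0021,0.0041,0.0045,-0.0058,0.0033,0,0,0.0021,0.0041,0.0045,-0.0058,0.0033,0,0,0.0021,0.0041,0.0045,-0.0058,0.0033,0])

```text
time_s: 8.5
tcp_pos: [0.5889, 0.2606, 0.1986]
ee_rot: [[0.039, -0.867, 0.496], [-0.978, 0.068, 0.196], [-0.204, -0.493, -0.846]]
wrist_force: [0.5, -0.0, -1.4]
gripper_width: 0.596
gripper_force: 30.0
```

Run:
```python
from h import *
report()
```

```text
dist 0.1101 off-axis up/side -0.0005 -0.0003 tilt 4.2 j [ 36.84  11.52 -40.47  50.58 -10.46 -85.58] f [ 0.5 -0.  -1.4] 0.596269447990886 v 0.15
```

Tilt is 4.2°. "About 11 cm" leaves a little room in distance, so I'll trade 5 mm for less tilt.

Run:
```python
from h import *
s=r.sense(); 
p,R=goal(np.array([0,0,.0055]),.115,s['ee_rot']); delta(p,R)
```

```text
t 8.5 shift [ 0.0002 -0.0001 -0.0049] rot [ 1.17 -4.03 -0.  ]
```

Scaled: -0.005 m / 0.8 = -0.0063, -0.003 m / 0.8 = -0.0038, -1.3 degrees / 120 = -0.0108.

Request:
nudge_tcp(ticks=[0,0,0,-0.0038,0,0,0,0,0,0,-0.0063,0,-0.0042,0,0,0,0,-0.0063,0.0025,-0.0083,0,0,0,0,-0.0063,0.0042,-0.0108,0,0,0,0,-0.0063,0.0042,-0.0108,0,0,0,0,-0.0063,0.0042,-0.0108,0,0,0,0,-0.0063,0.0042,-0.0108,0])

```text
time_s: 9.2
tcp_pos: [0.5867, 0.2599, 0.204]
ee_rot: [[0.05, -0.864, 0.501], [-0.974, 0.069, 0.217], [-0.223, -0.498, -0.838]]
wrist_force: [0.4, -0.3, -0.8]
gripper_width: 0.6
gripper_force: 30.0
```

Run:
```python
from h import *
report()
```

```text
dist 0.1159 off-axis up/side 0.0008 0.0001 tilt 2.87 j [ 36.49  10.75 -40.92  50.19  -9.2  -84.86] f [ 0.4 -0.3 -0.8] 0.5997689126105278 v 0.21
```

Scaled: 0.002 m / 0.8 = 0.0025, 0.001 m / 0.8 = 0.0013, 0.5 degrees / 120 = 0.0042.

Request:
nudge_tcp(ticks=[0,0,0.001,0.0013,0,0.0042,0,0,0,0.001,0.0025,0,0.0042,0,0,0,0.001,0.0025,0,0.0042,0,0,0,0.001,0.0025,0,0.0042,0,0,0,0.001,0.0025,0,0.0042,0,0,0,0.001,0.0025,0,0.0042,0,0,0,0.001,0.0025,0,0.0042,0,0,0,0.001,0.0025,0,0.0042,0])

```text
time_s: 10.0
tcp_pos: [0.587, 0.2602, 0.202]
ee_rot: [[0.046, -0.864, 0.501], [-0.976, 0.069, 0.209], [-0.215, -0.498, -0.84]]
wrist_force: [0.1, -0.0, -1.0]
gripper_width: 0.597
gripper_force: 30.0
```

Run:
```python
from h import *
report()
```

```text
dist 0.114 off-axis up/side -0.0001 0.0002 tilt 3.37 j [ 36.14  10.94 -41.3   52.53  -9.2  -86.95] f [ 0.1 -0.  -1. ] 0.5970461982643551 v 0.09
```

Scaled: -0.001 m / 0.8 = -0.0013, 0.3 degrees / 120 = 0.0025.

Request:
nudge_tcp(ticks=[0,0,0,-0.0013,0,0.0025,0,0,0,0,-0.0013,0,0.0025,0,0,0,0,-0.0013,0,0.0025,0,0,0,0,-0.0013,0,0.0025,0,0,0,0,-0.0013,0,0.0025,0,0,0,0,-0.0013,0,0.0025,0,0,0,0,-0.0013,0,0.0025,0,0,0,0,-0.0013,0,0.0025,0])

```text
time_s: 10.8
tcp_pos: [0.5865, 0.26, 0.2028]
ee_rot: [[0.043, -0.864, 0.501], [-0.977, 0.069, 0.204], [-0.211, -0.498, -0.841]]
wrist_force: [0.5, -0.5, -0.6]
gripper_width: 0.6
gripper_force: 30.0
```

Run:
```python
from h import *
report(); s=r.sense()
if s['joints'][4]<-9.35: print(finish_job())
```

```text
dist 0.115 off-axis up/side -0.0001 0.0002 tilt 3.67 j [ 36.52  10.88 -41.07  51.8   -9.86 -86.51] f [ 0.5 -0.5 -0.6] 0.5996222223801074 v 0.19
the job is handed in; nothing more can be done
None
```

I handed the job in with the middle lid (the one that fits the jar) held steady 11.5 cm out from the phone's front camera, its underside facing the phone. By my measurements it is centred on the lens to within 1 mm, but tilted 3.7° from parallel because joint 5 was near its limit; the jar and the other two lids were still in place when last checked.

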